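# Nest the microscope optics and cap the eyepiece

## Task

Put the loose microscope optics away: stand the centring telescope upright in the small white nest, the eyepiece in the medium one and the condenser in the large one, each flat on the bottom of the well. When all three are in their nests, cover the eyepiece with the small dust cap (the one as wide as the eyepiece), centred and flat on its top. Leave the large dust cap, the screw pot and the petri dish where they are.

Things in the scene. Friction and masses are not known exactly. Their poses are not given: they have to be found in the camera images.
- telescope_mid (a point): centring telescope: slim upright black tube with one white band, 62 mm tall, 24 mm diameter with a 27 mm collar at its top end; the point is on its axis, half-way up (31 mm above its foot). Its z axis is the tube axis. Stands upright, loose.
- eyepiece_mid (a point): spare eyepiece: stout black upright barrel with a white band round its narrower foot, 42 mm tall, widest diameter 35 mm (straight from 21 to 36 mm up, so grip there), flat top 29 mm wide; the point is on its axis, half-way up (21 mm above its foot). z axis up along the barrel. Loose.
- optic_condenser_mid (a point): condenser: largest optic, black stepped turret 58 mm tall: foot 61 mm diameter to 14 mm up, body 44 mm diameter from 14 to 46 mm up, neck 26 mm diameter to the top. A small fixed lever and collar 26 to 31 mm up stand out 30 mm towards its own -y (only 20 mm towards +x, -x), so grip the body from above, closing along its own x axis. The point is on its axis half-way up (29 mm). z axis up. Loose.
- cap_small_mid (a point): small dust cap: black plastic disc, 34 mm diameter, 16 mm tall, as wide as the eyepiece; the point is at its centre, half-way up (8 mm above its underside). It is solid as far as contact goes: it sits flat on top of the eyepiece rather than slipping over it. Loose.
- cap_big_mid (a point): large dust cap, not needed: black plastic disc, 47 mm diameter, 13 mm tall; the point is at its centre, half-way up. Loose; to be left where it is. (Round the mat: tall microscopes stand on the right, beyond y = -0.40, in the way of low swings from that side; a slide box and a glass jar stand behind it, beyond x = 0.68.)
- pot_mid (a point): clear screw pot with a pale ribbed lid, not needed: 41 mm diameter, 40 mm tall; the point is at its centre. Loose; to be left where it is.
- dish_mid (a point): petri dish, not needed: 60 mm diameter, 15 mm tall; the point is at its centre. Loose; to be left where it is.
- nest_small_well (a point): small nest: fixed white plastic ring with a round well lined with cork, outer diameter 57 mm (a thin foot flange makes it 65), well diameter 43 mm. The point is at the centre of the well's floor, on which the part stands: 6 mm above the mat and 10 mm below the rim. The mat is 2 mm thick and lies on the worktop, so the well's floor is at z = 0.008.
- nest_medium_well (a point): medium nest: fixed white plastic ring with a round well lined with cork, outer diameter 70 mm (a thin foot flange makes it 78), well diameter 56 mm. The point is at the centre of the well's floor, on which the part stands: 6 mm above the mat and 10 mm below the rim. The mat is 2 mm thick and lies on the worktop, so the well's floor is at z = 0.008.
- nest_large_well (a point): large nest: fixed white plastic ring with a round well lined with cork, outer diameter 92 mm (a thin foot flange makes it 100), well diameter 78 mm. The point is at the centre of the well's floor, on which the part stands: 6 mm above the mat and 10 mm below the rim. The mat is 2 mm thick and lies on the worktop, so the well's floor is at z = 0.008.
Not all that is in view belongs to the job. What is shaped like the part that bears cap_small_mid but brown or pink is not meant.

How it is judged (in metres and radians):
On the way, in this order (a step that is already met when the one before it is completed fails the run):
1. telescope, eyepiece and condenser all stand released in their own nests, the eyepiece not yet capped (horizontal distance between telescope_mid and nest_small_well below 0.013 m and z of telescope_mid in the frame of nest_small_well between 0.027 and 0.035 m and angle between each of telescope_mid, eyepiece_mid, optic_condenser_mid's own z axis and vertical below 0.12 rad and horizontal distance between eyepiece_mid and nest_medium_well below 0.013 m and z of eyepiece_mid in the frame of nest_medium_well between 0.017 and 0.025 m and horizontal distance between optic_condenser_mid and nest_large_well below 0.013 m and z of optic_condenser_mid in the frame of nest_large_well between 0.025 and 0.033 m and contact force between each of telescope, eyepiece, optic_condenser and the fingers below 0.1 N and not (horizontal distance between cap_small_mid and eyepiece_mid below 0.01 m and z of cap_small_mid in the frame of eyepiece_mid between 0.025 and 0.033 m and angle between cap_small_mid's own z axis and vertical below 0.12 rad)), for 0.2 s.
2. the small dust cap lies on the eyepiece (horizontal distance between telescope_mid and nest_small_well below 0.013 m and z of telescope_mid in the frame of nest_small_well between 0.027 and 0.035 m and angle between each of telescope_mid, eyepiece_mid, optic_condenser_mid, cap_small_mid's own z axis and vertical below 0.12 rad and horizontal distance between eyepiece_mid and nest_medium_well below 0.013 m and z of eyepiece_mid in the frame of nest_medium_well between 0.017 and 0.025 m and horizontal distance between optic_condenser_mid and nest_large_well below 0.013 m and z of optic_condenser_mid in the frame of nest_large_well between 0.025 and 0.033 m and horizontal distance between cap_small_mid and eyepiece_mid below 0.01 m and z of cap_small_mid in the frame of eyepiece_mid between 0.025 and 0.033 m), for 0.2 s.
At the end, for the whole second after the job is handed in: Telescope in the small nest, eyepiece in the medium, condenser in the large: each upright (within 0.12 rad), on the well's floor (height within 4 mm) and within 13 mm of the well's centre; the small cap flat on the eyepiece, within 10 mm of its axis; all released and at rest (all of step 2 and linear speed of each of telescope, eyepiece, optic_condenser, cap_small below 0.02 m/s); the robot touches nothing.
It fails at once if the large dust cap is moved more than 20 mm (distance of cap_big_mid from where it was at the start of the episode above 0.02 m).
It fails at once if the screw pot is moved more than 20 mm (distance of pot_mid from where it was at the start of the episode above 0.02 m).
It fails at once if the petri dish is moved more than 20 mm (distance of dish_mid from where it was at the start of the episode above 0.02 m).
It also fails if it takes over 120 s, if anything falls off the work surface, if the arm or the gripper's body presses on something with over 40 N, if the wrist force passes 120 N, or if a joint passes its speed limit or range.

## Robot

A 6-joint arm with a two-finger parallel gripper is mounted at the origin on a cart in front of the work surface, level with it; the furniture and walls round the work are solid. World frame = base frame: x ahead of the robot, y to its left, z up, the work surface at z = 0. Lengths are in m, angles in degrees, forces in N, time in s.
With the tool pointing down it reaches from about 0.375 to 0.9 m from the base axis. Payload 3.1 kg.
Tool frame: the origin (TCP) lies at the very end of the fingers, on their centre line; the grasp point (between the pads) lies 19 mm behind it; z points along the fingers, x is the direction in which the jaws open and shut, and the axes are right-handed (so a half turn about z gives the same grasp; the last joint's range is limited). The gripper opens to 87 mm and grips with 3 to 60 N. Pads are 19 mm wide; open, the fingers measure 117 mm over their backs; the gripper's body (75 mm by 190 mm) begins 51 mm behind the grasp point.
Start: joints at [56.293, 30.224, 82.088, -0, 67.689, -10.227], TCP at [0.249, 0.573, 0.223] pointing down, gripper open.
Joint ranges: [-176.69, 176.69], [-43.24, 126.21], [12.49, 139.97], [-82, 262], [0, 151.66], [-163.58, 163.58]. Speed limits (degrees/s): [159.86, 159.86, 180, 180, 180, 180].

## Interface

Orientations are given as [roll, pitch, yaw] about the fixed x, y, z axes, in that order (R = Rz(yaw) Ry(pitch) Rx(roll)).
In Python, from plant import monitor, optics, order gives the robot as it stands. The module is installed in compiled form; this text tells all that it offers.
- The arm moves only by the tool send_rows, never from a script. Its argument "moves" is a list of rows, each a list of 3 entries, a list of its own where there are three numbers: the shift along the tool's x, y, z in cm, then the turn about the tool's z in rad, then the closure in counts, from 0 (fully open) to 255 (shut). In form: [[[x, y, z], spin, jaw], ...]. A call has 1 to 8 rows; each row shifts and turns the commanded pose from where the row before left it, along the tool's axes as they then stand; what a row does not reach is not made up. A row lasts 1/12 s, in which the tool goes at most 41.7 mm and 7.16 degrees, less where a joint would pass 70% of its speed; a pose out of reach is approached as far as the arm can. A call with a gripper value outside its range is refused whole. The fingers move at their own pace and stop on an object; "squeeze" is the grip in N (left out, the last holds). Time passes only in rows, so rows that do not move let the fingers close. It gives the time, the measured TCP pose, the force and the opening at its end, in the units of the state.
- monitor.state(): the state, without advancing time (a new reading comes with each control period).
- optics.get_image(name): name is "scene" or "top" or "wrist"; returns a dict with "color" (384x512x3 uint8, red, green, blue), "camera_matrix" (3x3 intrinsics, pixels), "view" (4x4, takes a point from world to camera coordinates). Camera axes: x right, y up, looking along -z (the intrinsics and any distortion apply to the point x, -y, -z); pixel columns grow to the right and rows downward; lengths in m; the calibration is good to about 2 mm. A picture is of the moment at which its call begins. There is no depth.
- order.job_done(): hands the job in, once; it reports no verdict.
The state is a dict: "clock": time; "joint_positions": joint angles; "joint_velocities": joint speeds; "joint_efforts": joint torques, N m; "eef_pos": TCP position; "orientation": TCP orientation; "ft_force": force on the tool from outside, world axes, zero at the start; "wrist_torque": the same for the moment, N m; "width": opening from 0.0 (shut) to 1.0 (fully open).
Only numpy, scipy, OpenCV 4.12 (cv2) and the standard library are available. Lean on these libraries where they do the work, as an engineer would, in place of code of your own. Each camera call takes 0.05 s, during which the arm holds its last target. There are 200 camera calls.

## Working session

There is one attempt and no reset: what is moved stays moved. The work goes in short steps, Python scripts to look and compute and a tool call to move; the robot and the scene stay as the last step left them, time stands still between calls to the robot, and variables do not carry over. Pictures are saved under pics/ and viewed, about 12 in all and at most 16, crops included, and the job is handed in when it is done.

Besides the shell and the picture viewer there is one more tool, called after "Emit:" by a JSON object that holds its "op" and its "data". send_rows: Moves the arm, as the interface text tells. Its arguments: {"type":"object","properties":{"moves":{"type":"array"},"squeeze":{"type":"number"}},"required":["moves"]}

```bash
mkdir -p pics; cat > h.py <<'E'
import numpy as np, cv2
from plant import monitor, optics, order
def get(n):
    d=optics.get_image(n); return d["color"][:,:,::-1].copy(), np.array(d["camera_matrix"]), np.array(d["view"])
def ray(K,V,u,v):
    p=np.linalg.inv(K)@[u,v,1]; d=V[:3,:3].T@[p[0],-p[1],-p[2]]; c=-V[:3,:3].T@V[:3,3]; return c,d
def onz(K,V,u,v,z):
    c,d=ray(K,V,u,v); return c+d*(z-c[2])/d[2]
def proj(K,V,p):
    q=V[:3,:3]@np.array(p)+V[:3,3]; q=K@[q[0],-q[1],-q[2]]; return q[:2]/q[2]
E
python3 - <<'E'
from h import *
for n in("top","scene","wrist"):
    im,K,V=get(n); cv2.imwrite(f"pics/{n}0.png",im); np.savez(f"pics/{n}0.npz",im=im,K=K,V=V)
    print(n,K.round(1).tolist(),V.round(3).tolist())
a=cv2.imread("pics/top0.png"); cv2.imwrite("pics/top0b.png",cv2.resize(a,(800,600),interpolation=cv2.INTER_CUBIC))
print(monitor.state())
E
```

```text
top [[410.1, 0.0, 255.8], [0.0, 410.1, 186.0], [0.0, 0.0, 1.0]] [[-0.025, -1.0, 0.001, 0.007], [0.997, -0.025, 0.077, -0.516], [-0.077, 0.003, 0.997, -0.883], [0.0, 0.0, 0.0, 1.0]]
scene [[384.1, 0.0, 249.1], [0.0, 384.1, 201.0], [0.0, 0.0, 1.0]] [[-0.695, -0.719, 0.015, 0.331], [0.486, -0.454, 0.747, -0.304], [-0.53, 0.527, 0.664, -0.596], [0.0, 0.0, 0.0, 1.0]]
wrist [[276.2, 0.0, 257.3], [0.0, 276.2, 191.1], [0.0, 0.0, 1.0]] [[0.399, 0.917, -0.001, -0.624], [-0.882, 0.383, -0.274, 0.033], [-0.251, 0.11, 0.962, -0.389], [0.0, 0.0, 0.0, 1.0]]
{'clock': 0.15, 'joint_positions': array([ 5.62930303e+01,  3.02677382e+01,  8.21395936e+01,  3.68528078e-04,
        6.76908034e+01, -1.02272643e+01]), 'joint_velocities': array([ 1.28349078e-05, -8.79990401e-02, -1.97049351e-01,  3.05102045e-02,
       -5.20936550e-02,  5.34191469e-02]), 'joint_efforts': array([ 2.37316181e-04, -4.40432346e+01, -1.76841867e+01,  6.33276184e-02,
        5.52707026e-02, -8.24346944e-05]), 'eef_pos': array([0.24866489, 0.5727819 , 0.22178525]), 'orientation': array([-1.79982240e+02,  9.65154406e-02,  6.65201694e+01]), 'ft_force': array([0.03872995, 0.77723809, 0.10207077]), 'wrist_torque': array([-0.03075713,  0.04362607,  0.00316333]), 'width': 1.0013795191741892}
```

View pics/top0b.png

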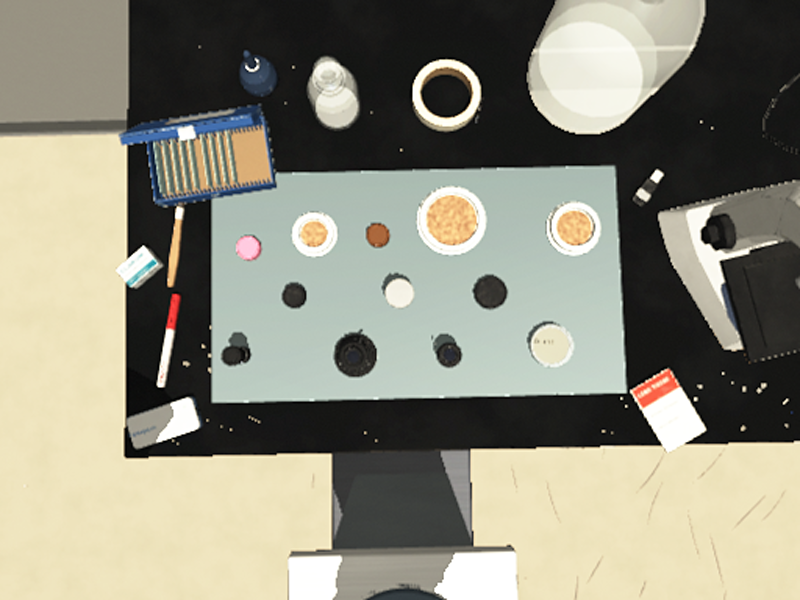

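View pics/scene0.png

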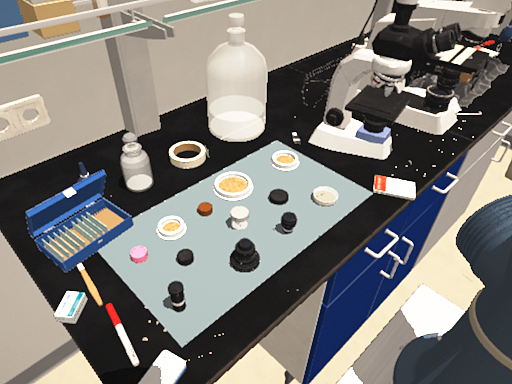

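The top view shows the telescope at (235,355), condenser (355,353), eyepiece (448,350), small cap (294,295), and nests at (314,233) small, (452,220) large and (574,228) medium, in 800-px coordinates. The scene view agrees. Next I'll measure them.

```bash
python3 - <<'E'
from h import *
D=np.load("pics/top0.npz"); im,K,V=D["im"],D["K"],D["V"]
print("cam",ray(K,V,0,0)[0])
mx=im.max(2).astype(int)
s=.64
def blobs(mask,tag,z):
    n,l,st,c=cv2.connectedComponentsWithStats(mask.astype(np.uint8))
    for i in range(1,n):
        if st[i,4]<60 or not(135<c[i][0]<398 and 108<c[i][1]<254): continue
        cn=max(cv2.findContours((l==i).astype(np.uint8),0,1)[0],key=cv2.contourArea)
        (u,v),r=cv2.minEnclosingCircle(cn); p=onz(K,V,u,v,z); q=onz(K,V,u+r,v,z)
        print(tag,st[i].tolist(),"cen",round(u,1),round(v,1),"xy",p[:2].round(4),"diam",round(2*np.linalg.norm(q-p),4))
mn=im.min(2).astype(int)
blobs(mn>215,"white",.018)
blobs(mx<60,"dark",.015)
out=np.hstack([cv2.resize(im[200:248,x:x+50],(400,384),interpolation=cv2.INTER_CUBIC) for x in(202,262)])
E2=np.load("pics/scene0.npz")["im"]
b=np.hstack([cv2.resize(E2[y:y+48,x:x+50],(260,250),interpolation=cv2.INTER_CUBIC) for x,y in((220,230),(265,200),(152,275))])
b=cv2.copyMakeBorder(b,0,0,0,20,0)
cv2.imwrite("pics/c1.png",np.vstack([np.clip(out.astype(float)*2,0,255),np.clip(b.astype(float)*2,0,255)[:200+50]][0:2]) if b.shape[1]==800 else out)
E
```

```text
cam [ 0.44583103 -0.00342059  0.91986418]
white [267, 119, 44, 44, 655] cen 288.5 140.7 xy [ 0.6152 -0.0813] diam 0.099
white [350, 129, 35, 35, 425] cen 366.7 145.8 xy [ 0.5994 -0.2547] diam 0.0772
white [187, 136, 29, 28, 401] cen 200.9 149.4 xy [0.6003 0.1139] diam 0.0648
white [247, 179, 18, 17, 233] cen 255.2 187.4 xy [ 0.5129 -0.0046] diam 0.039
white [341, 208, 26, 27, 126] cen 353.7 221.4 xy [ 0.4329 -0.2186] diam 0.0608
dark [80, 0, 432, 328, 63094] cen 295.5 145.5 xy [ 0.6045 -0.0968] diam 1.1608
dark [303, 177, 21, 20, 286] cen 313.2 186.6 xy [ 0.5116 -0.133 ] diam 0.0458
dark [181, 182, 15, 15, 160] cen 188.0 188.6 xy [0.514 0.144] diam 0.0334
dark [215, 214, 26, 27, 547] cen 227.2 226.8 xy [0.4279 0.059 ] diam 0.0599
dark [279, 219, 16, 16, 162] cen 286.7 226.4 xy [ 0.4254 -0.0716] diam 0.0342
dark [142, 221, 18, 13, 164] cen 150.5 226.0 xy [0.4337 0.2273] diam 0.0396[ WARN:0@0.854] global loadsave.cpp:1063 imwrite_ Unsupported depth image for selected encoder is fallbacked to CV_8U.
```

View pics/c1.png

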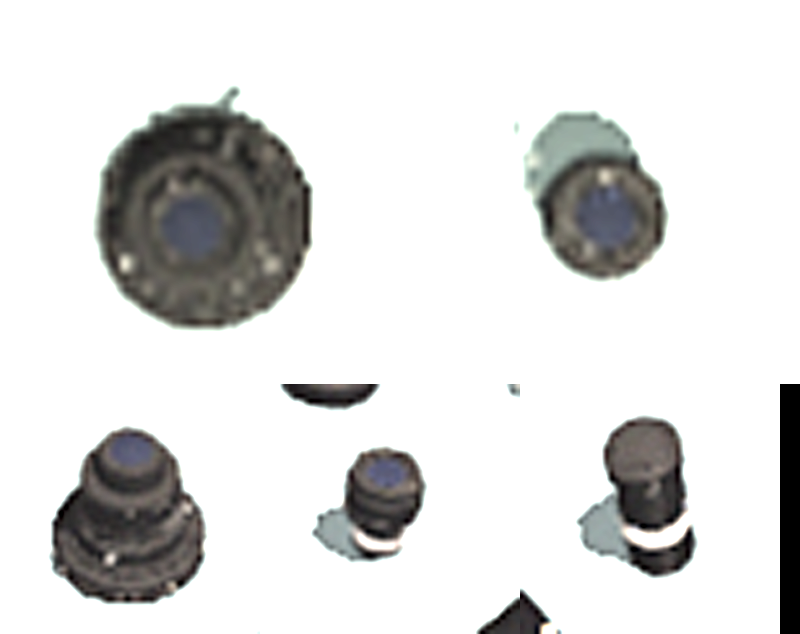

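The crop shows the condenser top-down with a lever tick at about (235,92), pointing to world +x and slightly to the right. That puts its own x axis at about 65–75° yaw, close to the tool's present yaw. The eyepiece and telescope stand upright with shadows to the upper left. Next I'll cross-check with the second view.

```bash
cat >> h.py <<'E'
def to(t,cmd=None):
    s=monitor.state(); y=np.radians(s["orientation"][2]); p=np.array(s["eef_pos"]) if cmd is None else np.array(cmd)
    d=(np.array(t)-p)*100; c,n=np.cos(y),np.sin(y)
    return np.round([c*d[0]+n*d[1], n*d[0]-c*d[1], -d[2]],2), np.round(p,4), round(s["width"],3), np.round(s["ft_force"],1)
E
python3 - <<'E'
from h import *
T=np.load("pics/top0.npz"); S=np.load("pics/scene0.npz")
print("tele top",onz(T["K"],T["V"],148.5,227.5,.064))
im,K,V=S["im"],S["K"],S["V"]
# white ring outlines in scene
n,l,st,c=cv2.connectedComponentsWithStats((im.min(2)>190).astype(np.uint8))
for i in range(1,n):
    if st[i,4]>40 and 100<c[i][0]<345 and 140<c[i][1]<310:
        cn=max(cv2.findContours((l==i).astype(np.uint8),0,1)[0],key=cv2.contourArea)
        if len(cn)<6: continue
        e=cv2.fitEllipse(cv2.convexHull(cn)); print(st[i].tolist(),np.round(e[0],1),np.round(e[1],1),onz(K,V,*e[0],.010)[:2].round(4))
# dark objects: project top-view estimates into scene
n,l,st,c=cv2.connectedComponentsWithStats((im.max(2)<60).astype(np.uint8))
for i in range(1,n):
    if 60<st[i,4]<3000 and 100<c[i][0]<345 and 140<c[i][1]<330: print("dark",st[i].tolist(),c[i].round(1))
for nm,p,h in(("tele",(.434,.219),.062),("cond",(.427,.058),.058),("eye",(.426,-.070),.042),("cap",(.514,.144),.016)):
    print(nm,proj(K,V,(*p,.002)).round(1),proj(K,V,(*p,.002+h)).round(1))
print(to((.434,.219,.20)))
E
```

```text
tele top [0.43138562 0.21899717 0.064     ]
[169, 141, 37, 21, 258] [186.6 150.9] [20.5 36.5] [ 0.8163 -0.0869]
[123, 143, 18, 9, 77] [130.9 147. ] [ 8.  17.3] [0.9377 0.0158]
[272, 150, 28, 21, 324] [285.2 159.7] [21.6 30.4] [ 0.6016 -0.2574]
[122, 155, 23, 9, 121] [132.9 158.5] [ 9.1 21.3] [0.8855 0.0411]
[212, 171, 42, 30, 572] [232.3 185.2] [30.7 41.4] [ 0.6183 -0.0787]
[127, 174, 25, 16, 294] [139.1 181.5] [14.8 24.7] [0.7885 0.0824]
[312, 186, 27, 19, 339] [325.8 194.3] [17.4 27.1] [ 0.437  -0.2221]
[229, 205, 20, 14, 198] [239.1 211.4] [13.  19.1] [ 0.5368 -0.0259]
[156, 215, 31, 25, 465] [170.8 227.6] [25.5 30.6] [0.6013 0.1191]
[232, 221, 16, 10, 105] [239.8 223.4] [13.3 15.2] [ 5.071e-01 -4.000e-04]
[99, 222, 36, 31, 41] [117.  236.9] [ 5.4 48.1] [0.6569 0.2191]
[130, 245, 17, 13, 150] [138.  250.8] [12.1 16.3] [0.5926 0.2076]
dark [176, 151, 23, 7, 119] [187. 154.]
dark [269, 189, 19, 15, 125] [277.9 197.5]
dark [281, 213, 15, 17, 170] [287.9 221.2]
dark [230, 239, 29, 33, 671] [243.9 256.5]
dark [176, 249, 17, 17, 138] [185. 258.]
dark [168, 282, 16, 21, 241] [175.7 291.9]
tele [179.8 304.4] [176.1 284.2]
cond [245.5 260. ] [245.8 240.9]
eye [287.3 229.6] [288.9 216. ]
cap [186.2 258.4] [185.5 253.3]
(array([-25.06,  31.09,   2.18]), array([0.2487, 0.5728, 0.2218]), 1.001, array([0. , 0.8, 0.1]))
```

Emit:
{"op": "send_rows", "data": {"moves": [[[-2.6,3.2,0.2],0,0],[[-2.6,3.2,0.2],0,0],[[-2.6,3.2,0.2],0,0],[[-2.6,3.2,0.2],0,0],[[-2.6,3.2,0.2],0,0],[[-2.6,3.2,0.2],0,0],[[-2.6,3.2,0.2],0,0],[[-2.6,3.2,0.2],0,0]], "squeeze": 20}}

```text
clock: 0.82
eef_pos: [0.4013, 0.2787, 0.2064]
orientation: [-180.0, 0.0, 66.5]
ft_force: [0.0, 0.9, -0.4]
width: 1.001
```

Emit:
{"op": "send_rows", "data": {"moves": [[[-2.2,2.6,1.5],0,0],[[-2.1,2.5,1.5],0,0],[[0,0,0],0,0],[[0,0,0],0,0]]}}

```text
clock: 1.15
eef_pos: [0.4307, 0.2191, 0.1758]
orientation: [-179.9, 0.1, 66.3]
ft_force: [0.2, 0.3, 0.2]
width: 1.001
```

```bash
python3 - <<'E'
from h import *
im,K,V=get("wrist"); cv2.imwrite("pics/w1.png",im)
print(proj(K,V,(.4315,.219,.064)),proj(K,V,(.428,.058,.016)),monitor.state()["orientation"])
print(to((.4315,.219,.021)))
E
```

```text
[257.78953416 189.47882327] [139.05144723 226.62041136] [-1.79926392e+02  2.39835208e-02  6.63999454e+01]
(array([-0.08,  0.15, 15.52]), array([0.4304, 0.2203, 0.1762]), 1.003, array([-0.7,  0.4,  0.6]))
```

View pics/w1.png

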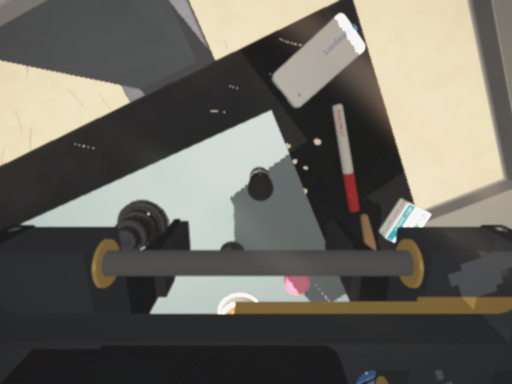

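Telescope at about (260,184) in the wrist view, within about 5 px of the prediction (258,189). Going down and gripping.

Emit:
{"op": "send_rows", "data": {"moves": [[[-0.1,0.1,3],0,0],[[0,0,3],0,0],[[0,0,3],0,0],[[0,0,3],0,0],[[0,0,2],0,0],[[0,0,1.5],0,0],[[0,0,0],0,0],[[0,0,0],0,0]]}}

```text
clock: 1.87
eef_pos: [0.4304, 0.2206, 0.0214]
orientation: [-179.9, 0.0, 66.6]
ft_force: [-0.2, 0.6, 0.7]
width: 1.001
```

Emit:
{"op": "send_rows", "data": {"moves": [[[0,0,0],0,255],[[0,0,0],0,255],[[0,0,0],0,255],[[0,0,0],0,255],[[0,0,0],0,255],[[0,0,0],0,255],[[0,0,0],0,255],[[0,0,0],0,255]]}}

```text
clock: 2.53
eef_pos: [0.4311, 0.2193, 0.0216]
orientation: [180.0, -0.0, 66.5]
ft_force: [0.4, 0.3, 0.2]
width: 0.477
```

Emit:
{"op": "send_rows", "data": {"moves": [[[0,0,0],0,255],[[0,0,0],0,255],[[0,0,-1],0,255],[[0,0,-2],0,255],[[0,0,-2],0,255],[[0,0,-1],0,255],[[0,0,0],0,255],[[0,0,0],0,255]]}}

```text
clock: 3.2
eef_pos: [0.4314, 0.2195, 0.0823]
orientation: [179.9, -0.1, 66.5]
ft_force: [-0.4, 0.1, -0.4]
width: 0.29
```

```bash
python3 - <<'E'
from h import *
im,K,V=get("scene"); cv2.imwrite("pics/s1.png",cv2.resize(im[150:350,80:340],(780,600),interpolation=cv2.INTER_CUBIC))
print(to((.602,.117,.095)))
E
```

```text
(array([-2.57, 19.77, -1.33]), array([0.4309, 0.2193, 0.0817]), 0.29, array([ 0.2, -0.4, -1. ]))
```

View pics/s1.png

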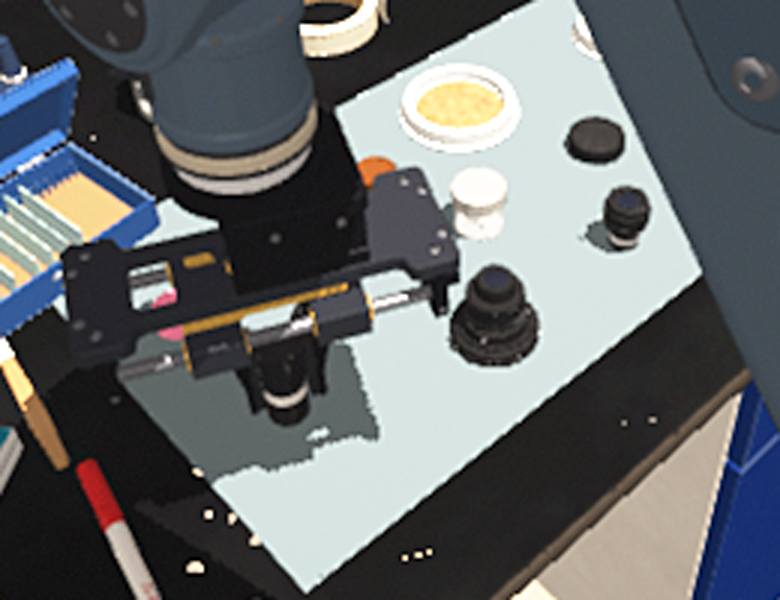

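Telescope held upright, width 0.29 (≈25 mm). Carrying it to the small nest.

Emit:
{"op": "send_rows", "data": {"moves": [[[-0.3,2.4,-0.3],0,255],[[-0.3,2.5,0],0,255],[[-0.3,2.5,0],0,255],[[-0.3,2.5,0],0,255],[[-0.3,2.5,0],0,255],[[-0.3,2.5,0],0,255],[[-0.4,2.5,0],0,255],[[-0.3,1.4,0],0,255]]}}

```text
clock: 3.92
eef_pos: [0.5958, 0.1199, 0.0833]
orientation: [180.0, 0.0, 66.5]
ft_force: [0.6, -0.3, -0.1]
width: 0.293
```

Emit:
{"op": "send_rows", "data": {"moves": [[[-0.07,0.97,0],0,255],[[0,0,0],0,255],[[0,0,2],0,255],[[0,0,1],0,255],[[0,0,0],0,255],[[0,0,0],0,255]]}}

```text
clock: 4.42
eef_pos: [0.6002, 0.1177, 0.0534]
orientation: [-179.8, 0.1, 66.6]
ft_force: [0.4, -0.5, -0.6]
width: 0.293
```

```bash
python3 - <<'E'
from h import *
for n in("scene","top"):
    im,K,V=get(n); cv2.imwrite(f"pics/{n}2.png",im)
    u,v=proj(K,V,(.602,.117,.03)).astype(int); globals()[n]=cv2.resize(im[v-40:v+40,u-26:u+27],(397,600),interpolation=cv2.INTER_CUBIC)
cv2.imwrite("pics/p2.png",np.hstack([scene,top]))
print(to((.602,.117,.0275)))
E
```

```text
(array([-0.05,  0.04,  2.73]), array([0.6019, 0.1176, 0.0548]), 0.288, array([-0.7, -0.2, -0.2]))
```

View pics/p2.png

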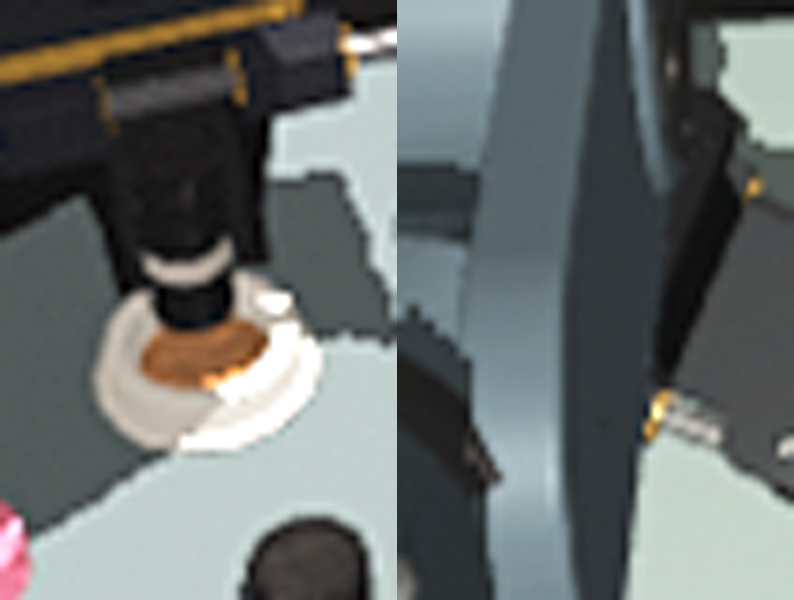

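Telescope over the nest in the left (scene) crop: foot centre at about (197,307), ring centre at about (208,358). The foot looks a few mm towards the camera, i.e. off along −tool y. I'll quantify it.

```bash
python3 - <<'E'
from h import *
def circ(K,V,c,z,r):
    return np.array([proj(K,V,(c[0]+r*np.cos(a),c[1]+r*np.sin(a),z)) for a in np.linspace(0,6.28,60)])
im,K,V=get("wrist"); cv2.imwrite("pics/w2.png",im)
p=np.array(monitor.state()["eef_pos"]); V1=V.copy(); c=-V[:3,:3].T@V[:3,3]+np.array([.4304,.2203,.1762])-p; V1[:3,3]=-V[:3,:3]@c
for z,r in((.064,.0135),(.002,.012)):
    q=circ(K,V1,(.4315,.219),z,r); print("w1 pred",z,q.min(0).round(1),q.max(0).round(1))
w=cv2.imread("pics/w1.png"); print(w[155:210:2,258].max(1).tolist()); print(w[182,240:284:2].max(1).tolist(),w[192,240:284:2].max(1).tolist())
print("scene V")
d=optics.get_image("scene");K,V=np.array(d["camera_matrix"]),np.array(d["view"])
u,v=proj(K,V,(.602,.117,.03)).astype(int); f=lambda q:((q-[u-26,v-40])*7.5).round(0)
for nm,z,r in(("foot",.0352,.012),("flange",.003,.0325),("rim",.018,.0285)):
    q=f(circ(K,V,(.602,.117),z,r)); print(nm,q.min(0),q.max(0))
E
```

```text
w1 pred 0.064 [243.6 177.5] [269.9 202.8]
w1 pred 0.002 [247.2 167.3] [266.5 186.1]
[220, 219, 218, 218, 218, 214, 130, 109, 115, 54, 47, 43, 42, 43, 44, 44, 46, 46, 46, 44, 44, 46, 48, 91, 107, 107, 108, 108]
[218, 218, 218, 216, 157, 47, 42, 41, 44, 44, 43, 42, 42, 41, 42, 46, 86, 106, 106, 106, 106, 106] [109, 108, 107, 105, 72, 44, 43, 45, 44, 44, 44, 43, 42, 44, 42, 43, 71, 104, 107, 107, 107, 106]
scene V
foot [153. 262.] [237. 320.]
flange [ 97. 292.] [319. 450.]
rim [103. 265.] [301. 404.]
```

View pics/w2.png

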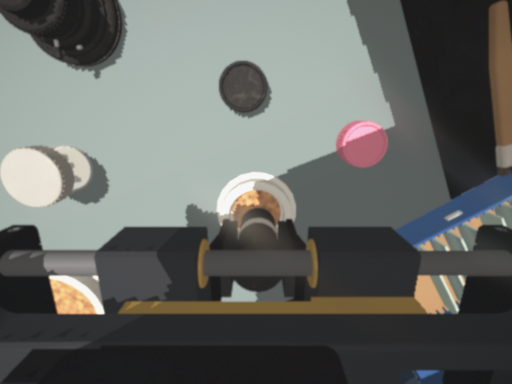

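The nest matches the prediction to under 1 px. The foot is about 4 mm towards −tool y, so I'll shift +0.4 cm in y, lower 2.7 cm and release.

Emit:
{"op": "send_rows", "data": {"moves": [[[0,0.4,0],0,255],[[0,0,0],0,255],[[0,0,1],0,255],[[0,0,1],0,255],[[0,0,0.4],0,255],[[0,0,0.3],0,255],[[0,0,0],0,255],[[0,0,0],0,255]]}}

```text
clock: 5.28
eef_pos: [0.6054, 0.1156, 0.0279]
orientation: [-179.9, 0.0, 66.5]
ft_force: [-2.3, 0.4, 5.8]
width: 0.291
```

Emit:
{"op": "send_rows", "data": {"moves": [[[0,0,0],0,160],[[0,0,0],0,120],[[0,0,0],0,80],[[0,0,0],0,40],[[0,0,0],0,0],[[0,0,0],0,0],[[0,0,0],0,0],[[0,0,0],0,0]]}}

```text
clock: 5.95
eef_pos: [0.6058, 0.1155, 0.0275]
orientation: [-180.0, 0.0, 66.5]
ft_force: [0.1, -0.5, -0.3]
width: 0.818
```

Emit:
{"op": "send_rows", "data": {"moves": [[[0,0,-1],0,0],[[0,0,-2],0,0],[[0,0,-3],0,0],[[0,0,-3],0,0],[[0,0,-3],0,0],[[0,0,0],0,0],[[0,0,0],0,0]]}}

```text
clock: 6.53
eef_pos: [0.6074, 0.1155, 0.1505]
orientation: [179.7, -0.1, 66.5]
ft_force: [0.1, -0.0, -0.5]
width: 1.003
```

```bash
python3 - <<'E'
from h import *
im,K,V=get("wrist"); cv2.imwrite("pics/w3.png",im)
print(to((.428,.059,.14)))
E
```

```text
(array([-12.27, -14.07,   0.86]), array([0.6059, 0.1155, 0.1486]), 1.003, array([ 0.2, -0.6, -1.4]))
```

View pics/w3.png

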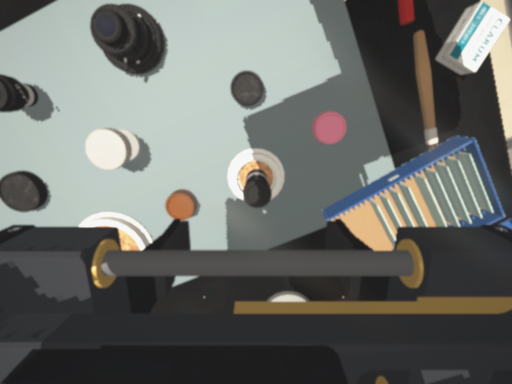

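Telescope stands released in the small nest (257,190). On to the condenser.

Emit:
{"op": "send_rows", "data": {"moves": [[[-2,-2.3,0.1],0,0],[[-2,-2.3,0.1],0,0],[[-2,-2.3,0.1],0,0],[[-2,-2.3,0.1],0,0],[[-2,-2.3,0.1],0,0],[[-2,-2.3,0.1],0,0],[[-0.3,-0.3,0.2],0,0],[[0,0,0],0,0]]}}

```text
clock: 7.25
eef_pos: [0.4237, 0.0588, 0.1383]
orientation: [-179.7, 0.1, 66.5]
ft_force: [1.0, -0.4, 0.6]
width: 0.998
```

```bash
python3 - <<'E'
from h import *
def circ(K,V,c,z,r):
    q=np.array([proj(K,V,(c[0]+r*np.cos(a),c[1]+r*np.sin(a),z)) for a in np.linspace(0,6.28,60)]);return q.min(0).round(1),q.max(0).round(1)
im,K,V=get("wrist")
cv2.imwrite("pics/w4.png",np.clip(cv2.resize(im[100:300,130:390],(780,600),interpolation=cv2.INTER_CUBIC).astype(float)*1.8,0,255).astype(np.uint8))
for z,r in((.060,.013),(.016,.0305)): 
    a,b=circ(K,V,(.4275,.0585),z,r);print(z,(a-[130,100])*3,(b-[130,100])*3)
print(to((.428,.059,.022)))
E
```

```text
0.06 [344.1 266.4] [429.6 347.7]
0.016 [300.3 184.2] [472.2 349.8]
(array([ 0.08,  0.11, 11.68]), array([0.4267, 0.0587, 0.1388]), 1.0, array([0.7, 0.1, 0. ]))
```

View pics/w4.png

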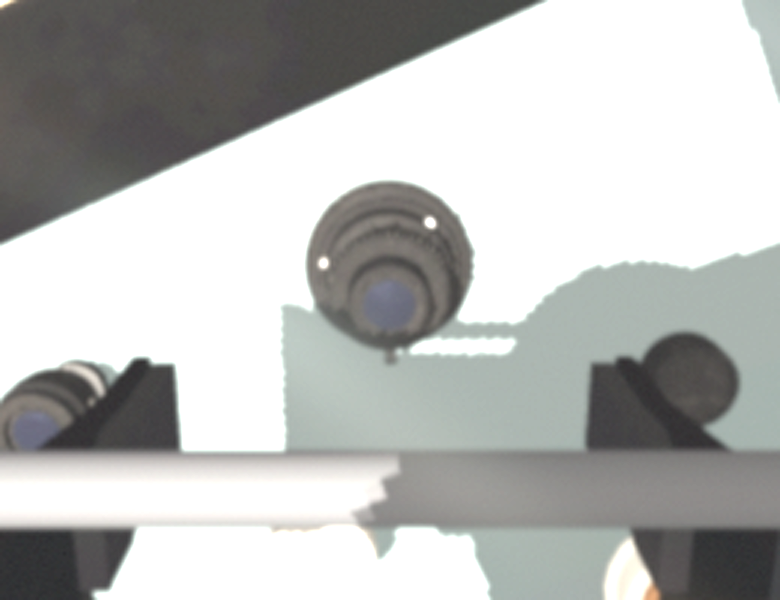

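The lever is at (391,352), straight along +tool y of the axis (389,300), so the yaw is right. The foot and neck match the prediction within about 2 mm. Descending to grip.

Emit:
{"op": "send_rows", "data": {"moves": [[[0.1,0,3],0,0],[[0,0,3],0,0],[[0,0,2.5],0,0],[[0,0,2],0,0],[[0,0,1.2],0,0],[[0,0,0],0,0],[[0,0,0],0,0],[[0,0,0],0,255]], "squeeze": 30}}

```text
clock: 7.97
eef_pos: [0.4292, 0.0598, 0.0226]
orientation: [179.9, -0.0, 66.5]
ft_force: [-0.2, 0.4, -0.1]
width: 0.977
```

Emit:
{"op": "send_rows", "data": {"moves": [[[0,0,0],0,255],[[0,0,0],0,255],[[0,0,0],0,255],[[0,0,0],0,255],[[0,0,0],0,255],[[0,0,0],0,255],[[0,0,0],0,255],[[0,0,0],0,255]]}}

```text
clock: 8.63
eef_pos: [0.4279, 0.0597, 0.0227]
orientation: [180.0, -0.0, 66.5]
ft_force: [0.2, 0.7, 3.0]
width: 0.483
```

Emit:
{"op": "send_rows", "data": {"moves": [[[0,0,-1],0,255],[[0,0,-2],0,255],[[0,0,-2],0,255],[[0,0,-1],0,255],[[0,0,0],0,255],[[0,0,0],0,255]]}}

```text
clock: 9.13
eef_pos: [0.428, 0.0597, 0.0827]
orientation: [179.9, -0.0, 66.5]
ft_force: [0.1, -0.6, -1.5]
width: 0.482
```

```bash
python3 - <<'E'
from h import *
print(to((.618,-.081,.085)))
E
```

```text
(array([-5.34, 23.03, -0.23]), array([0.428 , 0.0597, 0.0827]), 0.482, array([ 0.1, -0.6, -1.5]))
```

Emit:
{"op": "send_rows", "data": {"moves": [[[0,0,-1],0,255],[[-0.7,2.9,0],0,255],[[-0.7,3,0],0,255],[[-0.8,3.4,0],0,255],[[-0.8,3.4,0],0,255],[[-0.8,3.4,0],0,255],[[-0.8,3.4,0],0,255],[[-0.7,3,0],0,255]]}}

```text
clock: 9.8
eef_pos: [0.6139, -0.0799, 0.0906]
orientation: [-179.9, 0.0, 66.5]
ft_force: [-0.7, -0.2, -2.0]
width: 0.486
```

Emit:
{"op": "send_rows", "data": {"moves": [[[0,0.5,0],0,255],[[0,0,1],0,255],[[0,0,2],0,255],[[0,0,1],0,255],[[0,0,0],0,255],[[0,0,0],0,255]]}}

```text
clock: 10.3
eef_pos: [0.6154, -0.0792, 0.0507]
orientation: [-179.7, 0.0, 66.6]
ft_force: [1.2, -0.2, -0.9]
width: 0.483
```

```bash
python3 - <<'E'
from h import *
def circ(c,z,r):
    q=np.array([proj(K,V,(c[0]+r*np.cos(a),c[1]+r*np.sin(a),z)) for a in np.linspace(0,6.28,60)]);q=(q-[u-52,v-40])*7.5;print(z,q.min(0).round(),q.max(0).round())
im,K,V=get("scene")
u,v=proj(K,V,(.618,-.081,.03)).astype(int);
cv2.imwrite("pics/s5.png",cv2.resize(im[v-40:v+40,u-52:u+52],(780,600),interpolation=cv2.INTER_CUBIC))
s=monitor.state();z=s["eef_pos"][2]-.0207
circ((.618,-.081),z,.0305);circ((.618,-.081),.003,.05)
print(to((.618,-.081,.0285)))
E
```

```text
0.031188869433391827 [304. 245.] [490. 360.]
0.003 [249. 276.] [548. 467.]
(array([-0.07,  0.17,  2.34]), array([ 0.6167, -0.0797,  0.0519]), 0.487, array([ 0. ,  0.4, -2.1]))
```

View pics/s5.png

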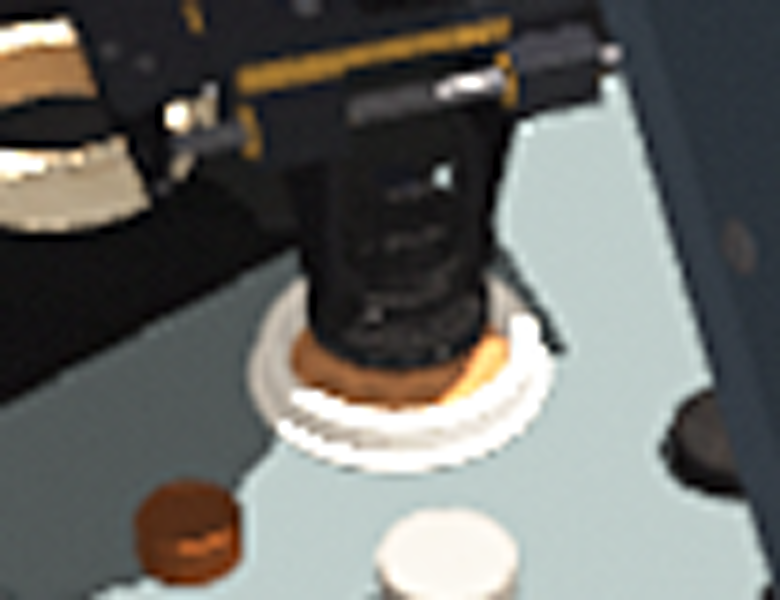

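The condenser is above the large nest: foot spans x 307–487 and bottom 368, against a predicted 360. That is about 2 mm towards the base, so I'll shift +0.25 cm in y, lower and release.

Emit:
{"op": "send_rows", "data": {"moves": [[[0,0.25,0],0,255],[[0,0,0],0,255],[[0,0,1],0,255],[[0,0,0.7],0,255],[[0,0,0.4],0,255],[[0,0,0.25],0,255],[[0,0,0],0,255],[[0,0,0],0,255]]}}

```text
clock: 11.02
eef_pos: [0.6197, -0.0814, 0.0288]
orientation: [-179.9, 0.0, 66.5]
ft_force: [-0.1, 0.4, -0.8]
width: 0.485
```

Emit:
{"op": "send_rows", "data": {"moves": [[[0,0,0],0,120],[[0,0,0],0,90],[[0,0,0],0,60],[[0,0,0],0,30],[[0,0,0],0,0],[[0,0,0],0,0],[[0,0,0],0,0],[[0,0,0],0,0]]}}

```text
clock: 11.68
eef_pos: [0.6201, -0.0815, 0.0291]
orientation: [180.0, 0.0, 66.5]
ft_force: [-0.2, -0.2, -0.0]
width: 0.959
```

Emit:
{"op": "send_rows", "data": {"moves": [[[0,0,-1],0,0],[[0,0,-2],0,0],[[0,0,-3],0,0],[[0,0,-3],0,0],[[0,0,-2],0,0],[[0,0,0],0,0],[[0,0,0],0,0]]}}

```text
clock: 12.27
eef_pos: [0.621, -0.0818, 0.1412]
orientation: [179.8, -0.0, 66.5]
ft_force: [-0.1, -0.2, -1.0]
width: 0.997
```

```bash
python3 - <<'E'
from h import *
print(to((.426,-.070,.13)))
E
```

```text
(array([ -6.69, -18.36,   1.12]), array([ 0.621 , -0.0818,  0.1412]), 0.997, array([-0.1, -0.2, -1. ]))
```

Emit:
{"op": "send_rows", "data": {"moves": [[[-1.1,-3,0],0,0],[[-1.1,-3,0],0,0],[[-1.1,-3,0],0,0],[[-1.1,-3,0],0,0],[[-1.1,-3,0.5],0,0],[[-1.1,-3,0.6],0,0],[[-0.1,-0.3,0],0,0],[[0,0,0],0,0]]}}

```text
clock: 12.93
eef_pos: [0.4218, -0.0688, 0.127]
orientation: [-179.6, -0.0, 66.5]
ft_force: [0.4, -1.0, 0.8]
width: 0.999
```

```bash
python3 - <<'E'
from h import *
def circ(c,z,r):
    q=np.array([proj(K,V,(c[0]+r*np.cos(a),c[1]+r*np.sin(a),z)) for a in np.linspace(0,6.28,60)]);q=(q-[130,100])*3;print(z,q.min(0).round(),q.max(0).round())
im,K,V=get("wrist")
cv2.imwrite("pics/w6.png",np.clip(cv2.resize(im[100:300,130:390],(780,600),interpolation=cv2.INTER_CUBIC).astype(float)*1.8,0,255).astype(np.uint8))
circ((.426,-.07),.044,.0145);circ((.426,-.07),.035,.0175)
print(to((.426,-.07,.016)))
E
```

```text
0.044 [337. 260.] [431. 349.]
0.035 [330. 244.] [439. 348.]
(array([ 0.04,  0.12, 11.15]), array([ 0.4248, -0.0699,  0.1275]), 1.001, array([ 0.6, -0.5, -0.4]))
```

View pics/w6.png

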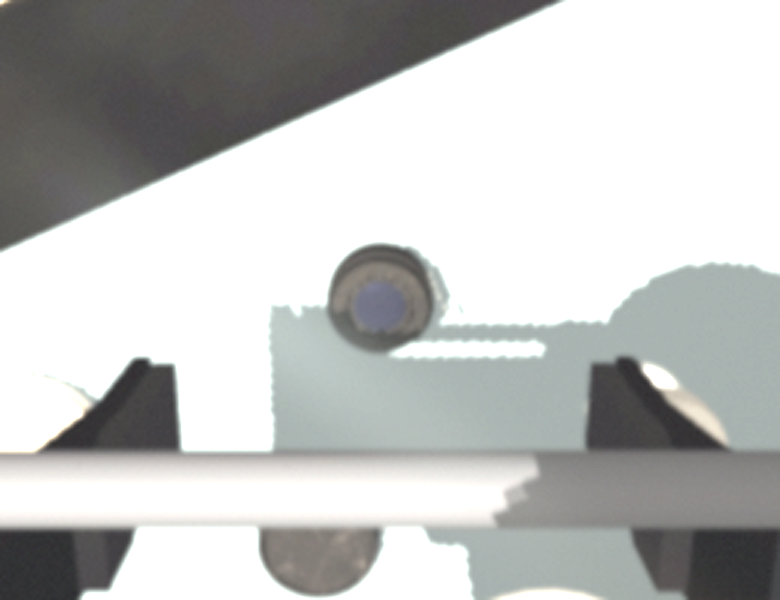

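The eyepiece is at (381,298), within about 1 mm of the prediction. Gripping it.

Emit:
{"op": "send_rows", "data": {"moves": [[[0,0.2,3],0,0],[[0,0,3],0,0],[[0,0,2.5],0,0],[[0,0,1.6],0,0],[[0,0,1],0,0],[[0,0,0],0,0],[[0,0,0],0,0],[[0,0,0],0,255]], "squeeze": 20}}

```text
clock: 13.65
eef_pos: [0.4286, -0.0712, 0.0172]
orientation: [179.9, 0.0, 66.5]
ft_force: [0.8, -0.7, -0.2]
width: 0.978
```

Emit:
{"op": "send_rows", "data": {"moves": [[[0,0,0],0,255],[[0,0,0],0,255],[[0,0,0],0,255],[[0,0,0],0,255],[[0,0,0],0,255],[[0,0,0],0,255],[[0,0,0],0,255],[[0,0,0],0,255]]}}

```text
clock: 14.32
eef_pos: [0.4273, -0.0709, 0.0171]
orientation: [-180.0, 0.0, 66.5]
ft_force: [-0.4, -1.3, 0.8]
width: 0.399
```

Emit:
{"op": "send_rows", "data": {"moves": [[[0,0,0],0,255],[[0,0,-1],0,255],[[0,0,-2],0,255],[[0,0,-2],0,255],[[0,0,-1],0,255],[[0,0,0],0,255],[[0,0,0],0,255]]}}

```text
clock: 14.9
eef_pos: [0.4275, -0.0709, 0.0773]
orientation: [179.9, -0.0, 66.5]
ft_force: [0.9, -1.1, -1.8]
width: 0.365
```

```bash
python3 - <<'E'
from h import *
print(to((.602,-.258,.075)))
E
```

```text
(array([-10.21,  23.46,   0.23]), array([ 0.4275, -0.0709,  0.0773]), 0.365, array([ 0.9, -1.1, -1.8]))
```

Emit:
{"op": "send_rows", "data": {"moves": [[[-1.2,2.8,0],0,255],[[-1.3,3,0],0,255],[[-1.3,3,0],0,255],[[-1.3,3,0],0,255],[[-1.3,3,0],0,255],[[-1.3,3,0],0,255],[[-1.3,3,0],0,255],[[-1.2,2.6,0],0,255]]}}

```text
clock: 15.57
eef_pos: [0.6019, -0.2589, 0.075]
orientation: [-179.9, -0.0, 66.5]
ft_force: [1.0, 0.1, -2.0]
width: 0.367
```

Emit:
{"op": "send_rows", "data": {"moves": [[[0,0,0],0,255],[[0,0,1.5],0,255],[[0,0,1],0,255],[[0,0,0],0,255],[[0,0,0],0,255]]}}

```text
clock: 15.98
eef_pos: [0.5995, -0.2563, 0.0499]
orientation: [-179.7, -0.0, 66.5]
ft_force: [0.5, 0.7, -0.6]
width: 0.368
```

```bash
python3 - <<'E'
from h import *
def circ(c,z,r):
    q=np.array([proj(K,V,(c[0]+r*np.cos(a),c[1]+r*np.sin(a),z)) for a in np.linspace(0,6.28,60)]);q=(q-[u-52,v-40])*7.5;print(z,q.min(0).round(),q.max(0).round())
im,K,V=get("scene")
u,v=proj(K,V,(.602,-.258,.03)).astype(int);
cv2.imwrite("pics/s7.png",np.clip(1.3*cv2.resize(im[v-40:v+40,u-52:u+52],(780,600),interpolation=cv2.INTER_CUBIC).astype(float),0,255).astype(np.uint8))
s=monitor.state();z=s["eef_pos"][2]-.0151
circ(s["eef_pos"][:2],z,.0150);circ((.602,-.258),.003,.039)
print(to((.602,-.258,.0230)))
E
```

```text
0.035902558026009945 [356. 269.] [441. 317.]
0.003 [283. 303.] [498. 429.]
(array([-0.05,  0.19,  2.8 ]), array([ 0.6004, -0.2568,  0.051 ]), 0.369, array([-1.3,  0.8, -0.1]))
```

View pics/s7.png

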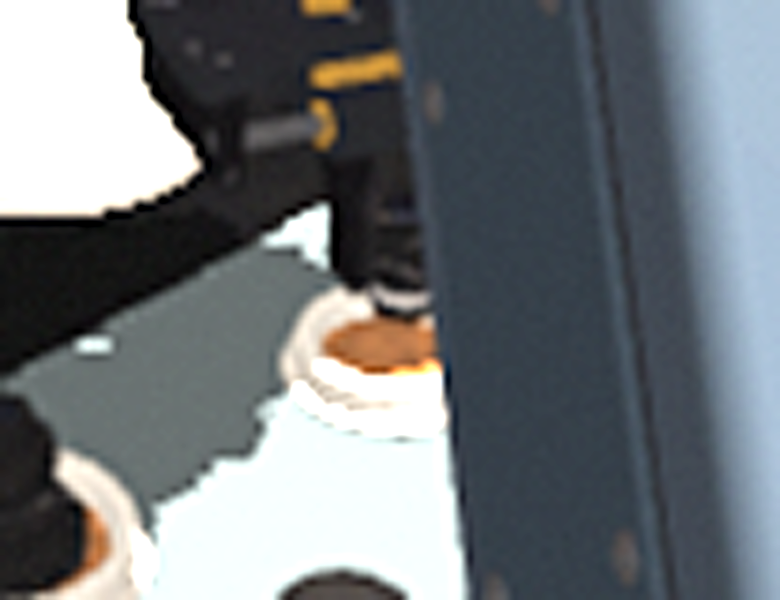

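The eyepiece hangs upright over the medium nest, with its foot bottom at about (400,318) against a predicted 317. Lowering and releasing.

Emit:
{"op": "send_rows", "data": {"moves": [[[0,0.1,0],0,255],[[0,0,0],0,255],[[0,0,1],0,255],[[0,0,1],0,255],[[0,0,0.5],0,255],[[0,0,0.2],0,255],[[0,0,0],0,255],[[0,0,0],0,255]]}}

```text
clock: 16.7
eef_pos: [0.6021, -0.258, 0.0247]
orientation: [-180.0, -0.0, 66.5]
ft_force: [0.8, -0.9, -1.6]
width: 0.367
```

```bash
python3 - <<'E'
from h import *
print(to((.602,-.258,.0230)))
E
```

```text
(array([-0.01, -0.01,  0.17]), array([ 0.6021, -0.258 ,  0.0247]), 0.367, array([ 0.8, -0.9, -1.6]))
```

Emit:
{"op": "send_rows", "data": {"moves": [[[0,0,0.1],0,255],[[0,0,0],0,255],[[0,0,0],0,150],[[0,0,0],0,110],[[0,0,0],0,70],[[0,0,0],0,30],[[0,0,0],0,0],[[0,0,0],0,0]]}}

```text
clock: 17.37
eef_pos: [0.6023, -0.2581, 0.0242]
orientation: [180.0, 0.0, 66.5]
ft_force: [0.2, -0.1, -0.2]
width: 0.703
```

Emit:
{"op": "send_rows", "data": {"moves": [[[0,0,0],0,0],[[0,0,0],0,0],[[0,0,-1],0,0],[[0,0,-2],0,0],[[0,0,-3],0,0],[[0,0,-3],0,0],[[0,0,-2],0,0],[[0,0,0],0,0]]}}

```text
clock: 18.03
eef_pos: [0.6054, -0.2599, 0.1403]
orientation: [179.4, 0.1, 66.5]
ft_force: [0.6, -0.6, 0.9]
width: 1.001
```

```bash
python3 - <<'E'
from h import *
print(to((.514,.144,.14)))
E
```

```text
(array([ 3.341e+01, -2.447e+01,  3.000e-02]), array([ 0.6054, -0.2599,  0.1403]), 1.001, array([ 0.6, -0.6,  0.9]))
```

Emit:
{"op": "send_rows", "data": {"moves": [[[3.04,-2.22,0],0,0],[[3.04,-2.22,0],0,0],[[3.04,-2.22,0],0,0],[[3.04,-2.22,0],0,0],[[3.04,-2.22,0],0,0],[[3.04,-2.22,0],0,0],[[3.04,-2.22,0],0,0],[[3.04,-2.22,0],0,0]]}}

```text
clock: 18.7
eef_pos: [0.5351, 0.0374, 0.1339]
orientation: [-180.0, 0.0, 66.5]
ft_force: [-0.2, 0.9, 0.5]
width: 1.0
```

Emit:
{"op": "send_rows", "data": {"moves": [[[3.04,-2.22,0],0,0],[[3.04,-2.22,0],0,0],[[3,-2.2,0.5],0,0],[[0,0,0.5],0,0],[[0,0,0],0,0],[[0,0,0],0,0]]}}

```text
clock: 19.2
eef_pos: [0.5112, 0.1454, 0.1237]
orientation: [-180.0, 0.0, 66.6]
ft_force: [-0.3, -0.2, -0.3]
width: 0.997
```

```bash
python3 - <<'E'
from h import *
def circ(K,V,c,z,r,o,s):
    q=np.array([proj(K,V,(c[0]+r*np.cos(a),c[1]+r*np.sin(a),z)) for a in np.linspace(0,6.28,60)]);q=(q-o)*s;print(z,q.min(0).round(),q.max(0).round())
im,K,V=get("wrist")
a=cv2.resize(im[100:250,157:357],(400,300),interpolation=cv2.INTER_CUBIC)
circ(K,V,(.514,.144),.018,.017,[157,100],2)
t,K,V=get("top")
def crop(c,z):
    u,v=proj(K,V,(*c,z)).round().astype(int); print("crop org",u,v); return cv2.resize(t[v-25:v+25,u-33:u+34],(402,300),interpolation=cv2.INTER_CUBIC),[u-33,v-25]
b,o=crop((.602,-.258),.03); circ(K,V,(.602,-.258),.05,.0145,o,6);circ(K,V,(.602,-.258),.003,.039,o,6)
c,o=crop((.618,-.081),.03); circ(K,V,(.618,-.081),.066,.013,o,6);circ(K,V,(.618,-.081),.003,.05,o,6)
d,o=crop((.602,.117),.03); circ(K,V,(.602,.117),.07,.0135,o,6)
cv2.imwrite("pics/m8.png",np.vstack([np.hstack([a[:,:400],b[:,:400]]),np.hstack([c[:,:400],d[:,:400]])]))
print(to((.514,.144,.0035)))
E
```

```text
0.018 [167. 153.] [234. 218.]
crop org 370 144
0.05 [171.  98.] [252. 178.]
0.003 [72. 59.] [279. 264.]
crop org 289 138
0.066 [168.  96.] [242. 169.]
0.003 [58. 36.] [323. 298.]
crop org 199 148
0.07 [142.  91.] [219. 168.]
(array([ 0.04,  0.19, 12.06]), array([0.5121, 0.1444, 0.1241]), 1.003, array([-0.1,  0.4, -0.5]))
```

View pics/m8.png

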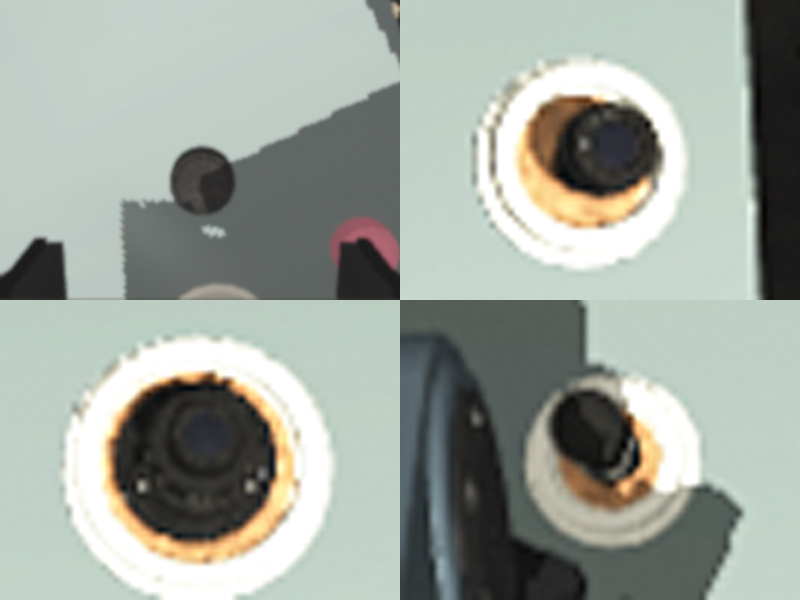

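The mosaic shows all three optics upright in their wells: eyepiece top at (615,143), condenser neck at (204,435), telescope top at (590,428). Each is within about 3 mm of its target. The small cap at (202,180) is centred under the jaws. Going down for the cap.

Emit:
{"op": "send_rows", "data": {"moves": [[[0,0,3],0,0],[[0,0,3],0,0],[[0,0,2.5],0,0],[[0,0,2],0,0],[[0,0,1],0,0],[[0,0,0.4],0,0],[[0,0,0],0,0],[[0,0,0],0,0]], "squeeze": 15}}

```text
clock: 19.97
eef_pos: [0.5124, 0.1451, 0.0058]
orientation: [179.9, -0.0, 66.5]
ft_force: [0.3, 0.0, 0.5]
width: 1.002
```

```bash
python3 - <<'E'
from h import *
print(to((.512,.145,.004)))
E
```

```text
(array([-0.02, -0.04,  0.18]), array([0.5124, 0.1451, 0.0058]), 1.002, array([0.3, 0. , 0.5]))
```

Emit:
{"op": "send_rows", "data": {"moves": [[[0,0,0.15],0,0],[[0,0,0],0,255],[[0,0,0],0,255],[[0,0,0],0,255],[[0,0,0],0,255],[[0,0,0],0,255],[[0,0,0],0,255],[[0,0,0],0,255]]}}

```text
clock: 20.63
eef_pos: [0.5115, 0.1456, 0.0036]
orientation: [180.0, -0.0, 66.5]
ft_force: [0.5, -0.6, -0.4]
width: 0.552
```

Emit:
{"op": "send_rows", "data": {"moves": [[[0,0,0],0,255],[[0,0,0],0,255],[[0,0,0],0,255],[[0,0,0],0,255],[[0,0,0],0,255],[[0,0,0],0,255],[[0,0,0],0,255]]}}

```text
clock: 21.22
eef_pos: [0.5115, 0.1455, 0.0035]
orientation: [-180.0, 0.0, 66.5]
ft_force: [1.1, 0.0, -0.8]
width: 0.38
```

Emit:
{"op": "send_rows", "data": {"moves": [[[0,0,-1],0,255],[[0,0,-2],0,255],[[0,0,-3],0,255],[[0,0,-3],0,255],[[0,0,-2],0,255],[[0,0,0],0,255],[[0,0,0],0,255]]}}

```text
clock: 21.8
eef_pos: [0.5123, 0.1456, 0.1152]
orientation: [179.8, -0.1, 66.5]
ft_force: [-0.3, 0.4, 0.7]
width: 0.381
```

```bash
python3 - <<'E'
from h import *
print(to((.6015,-.2585,.12)))
E
```

```text
(array([-33.52,  24.28,  -0.48]), array([0.5123, 0.1456, 0.1152]), 0.381, array([-0.3,  0.4,  0.7]))
```

Emit:
{"op": "send_rows", "data": {"moves": [[[-2,1.4,0],0,255],[[-2.6,1.9,0],0,255],[[-2.6,1.9,0],0,255],[[-2.6,1.9,0],0,255],[[-2.6,1.9,0],0,255],[[-2.6,1.9,0],0,255],[[-2.6,1.9,0],0,255],[[-2.6,1.9,0],0,255]]}}

```text
clock: 22.47
eef_pos: [0.5647, -0.0995, 0.1119]
orientation: [-179.8, 0.0, 66.5]
ft_force: [1.1, 0.1, -0.6]
width: 0.381
```

Emit:
{"op": "send_rows", "data": {"moves": [[[-2.6,1.9,0],0,255],[[-2.6,1.9,0],0,255],[[-2.6,1.9,0],0,255],[[-2.6,1.9,0],0,255],[[-2.6,1.9,0],0,255],[[-0.3,0.1,2],0,255],[[0,0,2],0,255],[[0,0,0],0,255]]}}

```text
clock: 23.13
eef_pos: [0.597, -0.2573, 0.0679]
orientation: [-179.4, -0.1, 66.4]
ft_force: [-1.1, 0.5, -1.8]
width: 0.383
```

Emit:
{"op": "send_rows", "data": {"moves": [[[0,0,0],0,255],[[0,0,0],0,255]]}}

```text
clock: 23.3
eef_pos: [0.6006, -0.2579, 0.0731]
orientation: [-179.9, -0.0, 66.5]
ft_force: [-0.1, -0.1, -0.1]
width: 0.38
```

```bash
python3 - <<'E'
from h import *
def circ(c,z,r):
    q=np.array([proj(K,V,(c[0]+r*np.cos(a),c[1]+r*np.sin(a),z)) for a in np.linspace(0,6.28,60)]);q=(q-[160,110])*4;print(z,q.min(0).round(),q.max(0).round())
im,K,V=get("wrist"); cv2.imwrite("pics/w9.png",cv2.resize(im[110:260,160:360],(800,600),interpolation=cv2.INTER_CUBIC))
s=monitor.state();p=s["eef_pos"]
circ(p[:2],p[2]-.0015,.017);circ((.6015,-.2585),.044,.0175);circ((.602,-.258),.003,.039)
print(to((.6015,-.2585,.053)))
E
```

```text
0.07242580155364395 [285. 402.] [498. 598.]
0.044 [295. 348.] [485. 525.]
0.003 [215. 195.] [569. 532.]
(array([-0.02,  0.04,  2.09]), array([ 0.6012, -0.2581,  0.0739]), 0.377, array([-0.1, -0.6,  0.2]))
```

View pics/w9.png

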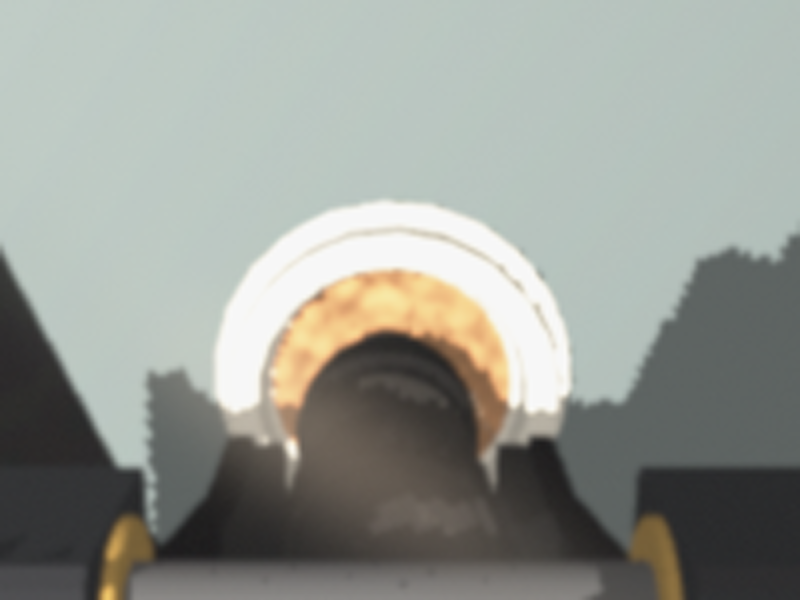

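The eyepiece (388, ~420) sits under the held cap (centre x ≈ 391), aligned within about 2 mm. Lowering.

Emit:
{"op": "send_rows", "data": {"moves": [[[0,0,0.8],0,255],[[0,0,0.7],0,255],[[0,0,0.4],0,255],[[0,0,0.2],0,255],[[0,0,0],0,255],[[0,0,0],0,255],[[0,0,0],0,255]]}}

```text
clock: 23.93
eef_pos: [0.601, -0.2586, 0.0526]
orientation: [180.0, 0.0, 66.5]
ft_force: [0.3, -0.6, 0.7]
width: 0.375
```

Emit:
{"op": "send_rows", "data": {"moves": [[[0,0,0.1],0,255],[[0,0,0],0,255],[[0,0,0],0,255]]}}

```text
clock: 24.18
eef_pos: [0.6011, -0.2587, 0.0519]
orientation: [180.0, 0.0, 66.5]
ft_force: [-0.1, -0.1, 1.9]
width: 0.381
```

Contact is just showing (+1.9 N), so I'll release.

Emit:
{"op": "send_rows", "data": {"moves": [[[0,0,0],0,150],[[0,0,0],0,130],[[0,0,0],0,110],[[0,0,0],0,70],[[0,0,0],0,30],[[0,0,0],0,0],[[0,0,0],0,0],[[0,0,0],0,0]]}}

```text
clock: 24.85
eef_pos: [0.6009, -0.2586, 0.0515]
orientation: [-180.0, 0.0, 66.5]
ft_force: [0.1, 0.6, -0.6]
width: 0.855
```

Emit:
{"op": "send_rows", "data": {"moves": [[[0,0,0],0,0],[[0,0,0],0,0],[[0,0,-1],0,0],[[0,0,-2],0,0],[[0,0,-3],0,0],[[0,0,-3],0,0],[[0,0,-3],0,0],[[0,0,0],0,0]]}}

```text
clock: 25.52
eef_pos: [0.6048, -0.2609, 0.1795]
orientation: [179.2, 0.1, 66.5]
ft_force: [1.8, -0.5, 0.1]
width: 0.998
```

Emit:
{"op": "send_rows", "data": {"moves": [[[3,-2.2,-0.5],0,0],[[3,-2.2,0],0,0],[[3,-2.2,0],0,0],[[3,-2.2,0],0,0],[[3,-2.2,0],0,0],[[3,-2.2,0],0,0],[[3,-2.2,0],0,0],[[3,-2.2,0],0,0]]}}

```text
clock: 26.18
eef_pos: [0.5345, 0.0333, 0.1771]
orientation: [180.0, -0.0, 66.5]
ft_force: [1.2, 0.3, -0.6]
width: 1.0
```

Emit:
{"op": "send_rows", "data": {"moves": [[[2,-3.5,0],0,0],[[2,-3.5,0],0,0],[[2,-3,0],0,0],[[0,0,0],0,0],[[0,0,0],0,0]]}}

```text
clock: 26.6
eef_pos: [0.466, 0.1281, 0.1771]
orientation: [180.0, 0.0, 66.7]
ft_force: [0.5, -0.2, -0.9]
width: 1.0
```

```bash
python3 - <<'E'
from h import *
R=[]
for n in("top","scene"):
    im,K,V=get(n); cv2.imwrite(f"pics/{n}10.png",im)
    u,v=proj(K,V,(.602,-.258,.04)).round().astype(int); u=min(u,512-27)
    R.append(cv2.resize(im[v-20:v+20,u-26:u+27],(397,300),interpolation=cv2.INTER_CUBIC))
    f=lambda c,z,r:[(((np.array([proj(K,V,(c[0]+r*np.cos(a),c[1]+r*np.sin(a),z)) for a in np.linspace(0,6.28,60)])-[u-26,v-20])*7.5)).round() for _ in[0]][0]
    q=f((.6013,-.2585),.066,.017); print(n,q.min(0),q.max(0))
    u2=40 if n=="top" else 60
    R.append(cv2.resize(im[105:255,135:400] if n=="top" else im[140:320,90:350],(397,300),interpolation=cv2.INTER_AREA))
cv2.imwrite("pics/f10.png",np.vstack([np.hstack(R[:2]),np.hstack(R[2:])]))
s=monitor.state();print(s["eef_pos"],s["width"],s["ft_force"])
E
```

```text
top [162.  74.] [283. 194.]
scene [156.  64.] [253. 117.]
[0.46838014 0.12633657 0.17713003] 0.9996311184778223 [-0.00173103 -0.39874721  0.23853068]
```

View pics/f10.png

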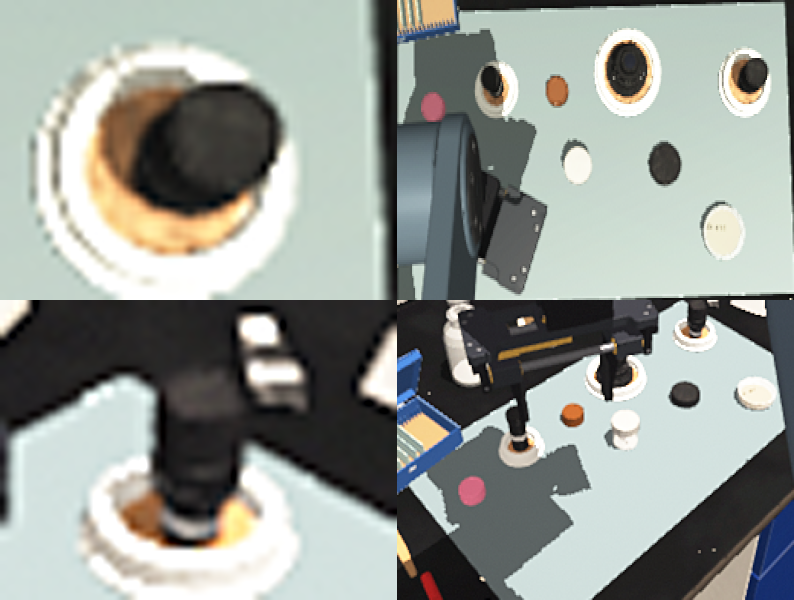

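The cap sits flat and centred on the eyepiece: top-left crop at (220,138) against a predicted (222,134), with cap and barrel edges in line in the lower-left crop. All three optics are upright in their nests, the pot, dish and large cap are where they were, and the arm is clear.

```bash
python3 -c "
from plant import order; print(order.job_done())"
```

```text
the job is handed in; nothing more can be done
None
```

I put the telescope, condenser and eyepiece in the small, large and medium nests, placed the small dust cap on the eyepiece, and handed the job in at about 27 s on the robot clock. The hand-in reports no verdict.

**Final checks, all by eye in the last top and scene pictures:**
- All three optics look upright and released.
- The cap looks flat and centred, within about 2 mm of where it should be.
- The pot, dish and large cap appear unmoved; I did not measure their positions again.
- The arm is clear of everything.

**Small disagreements, all well within tolerance:**
- The telescope's foot sat about 4 mm off in the grip. I shifted to correct it, and the telescope's top end still looks about 3 mm off the nest's centre in the top view.
- The gripper read about 32 mm on the 35 mm eyepiece and about 42 mm on the 44 mm condenser. Both lifted and seated normally.

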